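Shift a tube feeder to run through its L-shaped gate

TASK

Set the tube feeder that has the green knob to run: push the green knob along its L-shaped slot, round the corner and fully home to the end beside the green mark, and let go of it there. Push it from outside with the fingers, never with the knob between them. Leave the feeder with the black knob as it is, and do not disturb the other things on the table.

Things in the scene. Friction and masses are not known exactly. Their poses are not given: they have to be found in the camera images.
- feeder_green: Fixed tube feeder with the green knob: blue base, aluminium deck, flat top 30 mm above the table. Origin on the table under the deck; the deck covers x -42 to 52, y -85 to 75 mm in its frame (x roughly away from the robot, y to the left; yaw within 0.25 rad). Beside it at y 75 to 109, x -52 to 54 lies a chute with an orange tube, at most 36 mm high. The deck has an L-shaped slot 16 mm wide.
- knob_green_mid (a point): Centre of the green knob, an upright drum 40 mm across, 32 mm high on the deck; point on its axis, 46 mm above the table. A 12 mm pin below runs in the slot; a flange under the deck keeps it in (rises 1.5 mm at most). About 0.3 kg, slippery plastic, slides with about 1 N and stays where left. Starts on the first leg of the slot, 50 to 80 mm before the corner.
- slot_corner (a point): Corner of the slot, on the deck's top, at x -15, y 30 mm in the feeder's frame: where the pin centre turns. The first leg comes to it along the feeder's +y from y -50 (by the red mark); the second leaves it along +x. The pin can overrun the corner by 2 mm.
- slot_end (a point): Home end of the slot, on the deck's top, at x 25, y 30 mm in the feeder's frame, 40 mm from the corner; a green mark lies just beyond. The pin centre, and so the knob's axis, belongs here at the end; the pin can go 2 mm further before it meets the stop.
- feeder_black: The other feeder, fixed, a mirror image (in y) of the first, with a black knob. The two feeders may have changed places. Origin as for the first. Open crates taller than the feeders stand behind them from about x = 0.58 m; keep the gripper's body clear of them.
- knob_black_mid (a point): Centre of the black knob, same shape as the green one; to be left alone.
- rack: Bystander: grey drilled block 66x66 mm with upright orange tubes, 102 mm high; origin under its centre.
- stamp: Bystander: wooden hand stamp with a black handle, 27x52x70 mm; origin under its centre.
- labels: Bystander: white label roll, 68 mm across, 32 mm high; origin under its centre.
- tape: Bystander: roll of tan packing tape, 96 mm across, 48 mm high; origin under its centre.
- ring_gauge: Bystander: flat grey plate with two holes, 34x75x6 mm; origin under its centre.
- steel_tweezers: Bystander: steel tweezers, 15x125x10 mm; origin under its centre.

How it is judged:
By the outcome, as a careful person would: the job done as asked, in the order asked, and still so for the second after the job is handed in, with the robot touching nothing.
It also fails if it takes over 48 s, if anything falls off the work surface, if the arm or the gripper's body presses on something with over 40 N, if the wrist force passes 120 N, or if a joint passes its speed limit or range.

ROBOT

A 7-joint arm with a two-finger parallel gripper is mounted at the origin on a cart in front of the work surface, level with it; the furniture and walls round the work are solid. World frame = base frame: x ahead of the robot, y to its left, z up, the work surface at z = 0. Lengths are in mm, angles in rad, forces in N, time in s.
With the tool pointing down it reaches from about 400 to 850 mm from the base axis. Payload 10.4 kg.
Tool frame: the origin (TCP) lies on the centre line of the jaws, within the pads' length; the fingertips stand 22 mm ahead of it and the grasp point (between the pads) lies 3 mm ahead of it (tip_reach is the distance from the TCP to the fingertips, in mm); z points along the fingers, y is the line along which they close (so a half turn about z gives the same grasp; the last joint's range is limited). The gripper opens to 87 mm and grips with 3 to 60 N. Pads are 19 mm wide; open, the fingers measure 117 mm over their backs; the gripper's body (75 mm by 190 mm) begins 51 mm behind the grasp point.
Start: joints at [1.159, 0.332, -0.065, 1.46, 0.022, 1.35, -0.088], TCP at [236.946, -578.365, 244.576] pointing down, gripper open.
Joint ranges: [-2.6, 2.6], [-0.5, 2.12], [-1.47, 1.34], [0.16, 2.42], [-1.27, 4.41], [0.06, 2.06], [-2.6, 2.6]. Speed limits (rad/s): [2.22, 2.22, 2.79, 2.79, 3.14, 3.14, 3.14].

INTERFACE

Orientations are given as a rotation vector (axis times angle).
In Python, from cell import get_obs, get_image, camera_model, job_done, tip_reach gives the robot as it stands. The module is installed in compiled form; this text tells all that it offers.
- The arm moves only by the shell command python3 -m handwheel 'ROWS' [FORCE]. ROWS is JSON, a list that holds one entry, the list of rows, each a list of 5 numbers: the shift along the tool's x, y, z in cm, then the turn about the tool's z in rad, then the opening, from 0 (shut) to 1 (fully open). In form: [[[tx, ty, tz, turn, grip], ...]]. A call has 1 to 8 rows; each row is the pose to reach, as a shift and turn from the pose commanded when the call began, along the tool's axes at that moment; what a row does not reach only later rows make up. A row lasts 1/8 s, in which the tool goes at most 62.5 mm and 10.7 degrees, less where a joint would pass 70% of its speed; a pose out of reach is approached as far as the arm can. A call with a gripper value outside its range is refused whole. The fingers move at their own pace and stop on an object; FORCE is the grip in N (left out, the last holds). Time passes only in rows, so rows that repeat a pose let the fingers close. It gives the time, the measured TCP pose, the force, the opening and the grip force at its end, in the units of the state.
- get_obs(): the state, without advancing time (a new reading comes with each control period).
- get_image(name): name is "scene" or "top" or "wrist"; returns (picture, depth): 420x560x3 uint8, red, green, blue; 420x560 float32, mm along the optical axis (not along the pixel's ray), 0 where there is no reading.
- camera_model(name): a dict with "vertical_fov" (degrees; the focal length in pixels is half the picture's height over the tangent of half this angle, whatever the lens; pixels are square), "cx", "cy" (the principal point, pixels), "world_to_cam" (4x4, takes a point from world to camera coordinates). Camera axes: x right, y down, z forward; pixel columns grow to the right and rows downward; lengths in mm; the calibration is good to about 2 mm. A picture is of the moment at which its call begins: read the wrist's pose just before it. camera_model takes no time and is no camera call; for the wrist camera it gives the pose at the moment of the call.
- job_done(): hands the job in; it is judged then, once.
The state is a dict: "time_s": time; "joint_pos": joint angles; "qd": joint speeds; "joint_efforts": joint torques, N m; "tcp_pos": TCP position; "tool_rot": TCP orientation; "ft_force": force on the tool from outside, world axes, zero at the start; "torque": the same for the moment, N m; "finger_gap": finger opening in mm; "finger_force": force on a finger pad.
Only numpy, scipy, OpenCV 4.12 (cv2) and the standard library are available. Lean on these libraries where they do the work, as an engineer would, in place of code of your own. Each camera call takes 0.05 s, during which the arm holds its last target. There are 200 camera calls.

## Working session

There is one attempt and no reset: what is moved stays moved. The work goes in short steps, Python scripts to look and compute and a shell command to move; the robot and the scene stay as the last step left them, time stands still between calls to the robot, and variables do not carry over. Pictures are saved under pics/ and viewed, at most 10 in all, crops included, and the job is handed in when it is done.

```bash
mkdir -p pics
cat > h.py <<'E'
import numpy as np,cv2
from cell import *
def ray(name,u,v,M=None):
    m=M or camera_model(name); f=210/np.tan(np.radians(m["vertical_fov"])/2)
    T=np.linalg.inv(np.array(m["world_to_cam"])); d=T[:3,:3]@np.array([(u-m["cx"])/f,(v-m["cy"])/f,1]); return T[:3,3],d
def onz(name,u,v,z,M=None):
    o,d=ray(name,u,v,M); return o+d*(z-o[2])/d[2]
def grab(name,fn):
    M=camera_model(name); im,de=get_image(name); cv2.imwrite(fn,im[:,:,::-1]); np.savez(fn[:-4],im=im,de=de); return im,de,M
E
python3 - <<'E'
from h import *
o=get_obs();print(o)
for n in("top","scene"): 
    _,_,M=grab(n,f"pics/{n}0.png"); print(n,M)
E
```

```text
{'time_s': 0.0, 'joint_pos': array([ 1.15942409,  0.33286442, -0.06469602,  1.46095135,  0.02163251,
        1.34986622, -0.08847369]), 'qd': array([-7.99892308e-07,  3.31936843e-05, -2.28786461e-03, -5.25656078e-04,
        1.67044268e-03,  5.16680258e-04,  1.60007155e-03]), 'joint_efforts': array([ 2.92059613e-04, -6.23250532e+01,  2.46948941e-02, -3.89908898e+01,
       -6.13635569e-02,  3.95030226e-02,  2.43236254e-04]), 'tcp_pos': array([ 236.76000742, -578.04254785,  243.75376835]), 'tool_rot': array([-3.08109043e+00, -6.06662042e-01,  5.70640984e-04]), 'ft_force': array([-0.70417342, -0.21948403,  0.40406993]), 'torque': array([-0.01406583, -0.01401143,  0.00248572]), 'finger_force': 0.0, 'finger_gap': 86.91036756007048}
top {'vertical_fov': 43.99751224628137, 'cx': 274.7735458849524, 'cy': 210.0496803228161, 'world_to_cam': array([[ 9.78694958e-02, -9.95199255e-01, -6.82965556e-05,
        -4.39691039e+01],
       [-9.71917360e-01, -9.55651592e-02, -2.15044056e-01,
         5.63391272e+02],
       [ 2.14005158e-01,  2.11126320e-02, -9.76604346e-01,
         1.74449723e+03],
       [ 0.00000000e+00,  0.00000000e+00,  0.00000000e+00,
         1.00000000e+00]])}
scene {'vertical_fov': 50.93491644929889, 'cx': 286.45651241503276, 'cy': 212.3224608891953, 'world_to_cam': array([[-8.15858287e-01, -5.78241242e-01, -3.51028429e-03,
         4.52974279e+02],
       [-4.19871451e-01,  5.96561652e-01, -6.83975262e-01,
         2.86907411e+02],
       [ 3.97596806e-01, -5.56553018e-01, -7.29496757e-01,
         1.33826758e+03],
       [ 0.00000000e+00,  0.00000000e+00,  0.00000000e+00,
         1.00000000e+00]])}
```

View pics/top0.png

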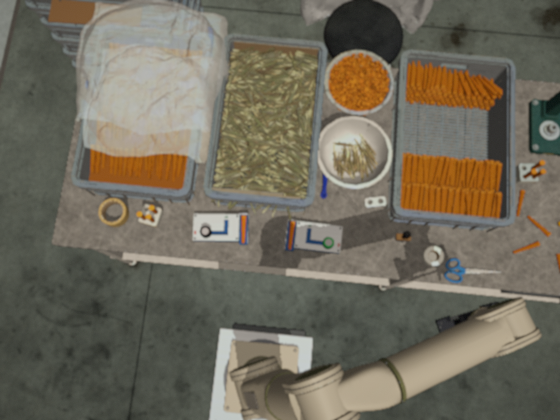

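View pics/scene0.png

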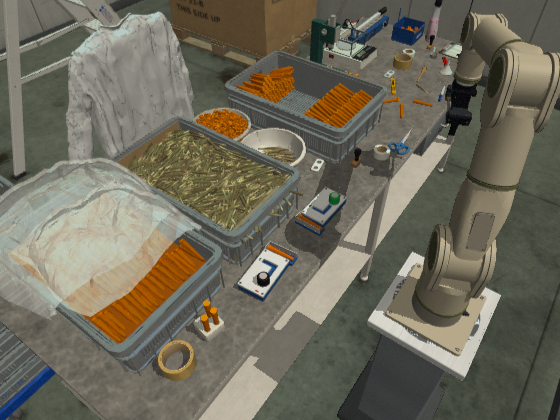

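The top view shows the green-knob feeder around (314,237), with its knob near (328,241). The black-knob feeder is near (220,228). I'll get a rough position, then look closer with the wrist camera.

Run:
```python
from h import *
from scipy.spatial.transform import Rotation as R
for n in("top","scene"):
    im=np.load(f"pics/{n}0.npz")["im"]; hsv=cv2.cvtColor(im,cv2.COLOR_RGB2HSV)
    m=cv2.inRange(hsv,(50,90,50),(85,255,255)); k,l,s,c=cv2.connectedComponentsWithStats(m)
    for i in range(1,k):
        if s[i,4]>12: print(n,s[i],c[i].round(1),onz(n,*c[i],55).round(1))
print("deck ctr",onz("top",314,237,30))
o=get_obs();Rm=R.from_rotvec(o["tool_rot"]).as_matrix();print(Rm.round(3))
M=camera_model("wrist");T=np.linalg.inv(M["world_to_cam"]);print(T.round(2),M["vertical_fov"],M["cx"],M["cy"]); 
print("cam in tool",(Rm.T@(T[:3,3]-o["tcp_pos"])).round(1),(Rm.T@T[:3,:3]).round(2))
```

```text
top [531 101  29  53 634] [543.3 129.6] [ 957.  -923.8   55. ]
top [323 241  10   7  25] [326.7 244.8] [ 462.  -178.1   55. ]
scene [313  19  14   7  46] [320.   21.1] [ 1295.4 -1385.1    55. ]
scene [329 193  11  12  90] [333.7 199.3] [ 466.6 -167.8   55. ]
deck ctr [ 489.26078187 -133.85471913   30.        ]
[[ 0.925  0.379 -0.   ]
 [ 0.379 -0.925  0.001]
 [-0.    -0.001 -1.   ]]
[[ 3.8000e-01 -8.8000e-01 -2.8000e-01  3.1391e+02]
 [-9.3000e-01 -3.6000e-01 -1.1000e-01 -5.4680e+02]
 [-0.0000e+00  3.0000e-01 -9.5000e-01  3.8374e+02]
 [ 0.0000e+00  0.0000e+00  0.0000e+00  1.0000e+00]] 65.89479824434022 275.2982375973526 204.38526452821347
cam in tool [ 8.320e+01  1.000e-01 -1.399e+02] [[-0.   -0.95 -0.3 ]
 [ 1.    0.   -0.  ]
 [ 0.   -0.3   0.95]]
```

```bash
python3 -m handwheel '[[[4,-3.2,0,0.05,0],[9,-7.3,0,0.12,0],[14,-11.4,0,0.2,0],[19,-15.5,0,0.28,0],[24,-19.6,0,0.36,0],[29,-23.7,0,0.39,0],[34,-27.8,0,0.39,0],[37,-30.5,0,0.39,0]]]'
python3 -m handwheel '[[[1.5,3.5,-0.5,0,0],[1.5,3.5,-0.5,0,0]]]'
python3 - <<'E'
from h import *
o=get_obs();print(o["tcp_pos"],o["tool_rot"],o["finger_gap"],o["time_s"])
_,_,M=grab("wrist","pics/w0.png"); import pickle; pickle.dump(M,open("w0.pkl","wb"))
E
```

```text
time_s: 1.1
tcp_pos: [464.3, -153.5, 244.5]
tool_rot: [3.142, -0.0, 0.0]
ft_force: [-0.2, -0.1, 0.4]
finger_gap: 15.0
finger_force: 0.0
time_s: 1.35
tcp_pos: [478.9, -192.8, 249.2]
tool_rot: [3.141, -0.005, -0.001]
ft_force: [-0.5, -0.8, -0.5]
finger_gap: 1.6
finger_force: 0.0
[ 478.89303832 -192.78597962  249.20373885] [ 3.14124761e+00 -4.99838748e-03 -6.76671169e-04] 1.6487478520090058 1.35
```

View pics/w0.png

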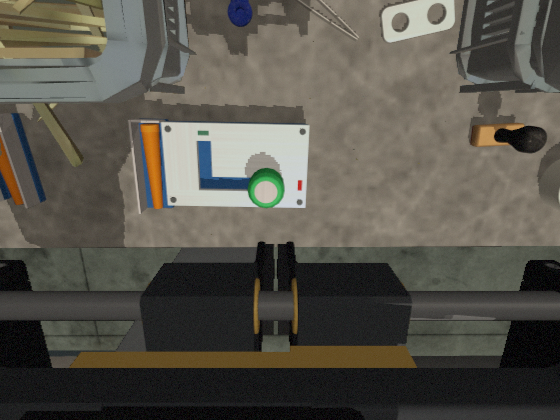

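The wrist view shows the deck from about (163,122) to (308,208). The knob is at (266,187), the slot corner near (204,184), the green mark at (203,132) and the red mark at (300,185). The chute is on the left. The stamp is at (505,137), well clear.

Run:
```python
from h import *
import pickle
M=pickle.load(open("w0.pkl","rb"));d=np.load("pics/w0.npz");im=d["im"];de=d["de"];hsv=cv2.cvtColor(im,cv2.COLOR_RGB2HSV)
P=lambda u,v,z:onz("wrist",u,v,z,M)
T=np.linalg.inv(M["world_to_cam"])
def dep(u,v):
    o,dd=ray("wrist",u,v,M); return o+dd*de[int(v),int(u)]
print("knob depth pt",dep(266,187).round(1),"deck",dep(230,150).round(1),dep(280,200).round(1))
box=np.zeros(im.shape[:2],np.uint8);box[112:215,160:312]=1
def comps(name,lo,hi,z,mn):
    m=cv2.inRange(hsv,lo,hi)*box; k,l,s,c=cv2.connectedComponentsWithStats(m)
    for i in range(1,k):
        if s[i,4]>=mn: print(name,s[i],c[i].round(1),P(*c[i],z).round(1))
    return m
comps("green",(50,90,60),(85,255,255),62,15)
comps("red",(0,120,80),(8,255,255),30,10)
m=comps("slot",(98,100,30),(125,255,200),30,50)
# slot edges by row/col profiles
for v in (150,160,168): 
    u=np.flatnonzero(m[v,190:225])+190; print("leg2",v,P(u.min()-.5,v,30).round(1),P(u.max()+.5,v,30).round(1))
for u in (205,220,235):
    v=np.flatnonzero(m[170:200,u])+170; print("leg1",u,P(u,v.min()-.5,30).round(1),P(u,v.max()+.5,30).round(1))
w=cv2.inRange(hsv,(0,0,150),(180,40,255))*box
w=cv2.morphologyEx(w,cv2.MORPH_CLOSE,np.ones((35,35)))
c=max(cv2.findContours(w,0,2)[0],key=cv2.contourArea);b=cv2.boxPoints(cv2.minAreaRect(c))
for q in b: print("deck",q,P(*q,30).round(1))
h=dep(240,60);print("crate",dep(170,90),dep(100,85),dep(485,90))
for u,v in((168,128),(303,131),(172,200),(299,202)): print("screw",P(u,v,30).round(1))
```

```text
knob depth pt [ 477.4 -183.1   63.6] deck [ 510.8 -142.7   29.2] [ 461.9 -197.7   59.3]
green [198 131  10   3  30] [202.5 132. ] [ 533.3 -120.9   62. ]
green [248 168  36  40 717] [265.8 185.4] [ 478.6 -182.9   62. ]
red [298 180   4  10  32] [299.2 184.5] [ 471.4 -220.    30. ]
slot [160 127  14  81 221] [163.2 176.5] [481.2 -65.7  30. ]
slot [198 141  52  48 961] [215.5 171.9] [ 486.4 -125.3   30. ]
leg2 150 [ 511. -108.   30.] [ 511.  -121.2   30. ]
leg2 160 [ 499.9 -107.1   30. ] [ 499.9 -120.5   30. ]
leg2 168 [ 490.9 -107.6   30. ] [ 490.8 -119.9   30. ]
leg1 205 [ 489.1 -113.7   30. ] [ 468.2 -112.2   30. ]
leg1 220 [ 481.  -130.1   30. ] [ 467.  -129.3   30. ]
leg1 235 [ 479.8 -147.    30. ] [ 466.9 -146.5   30. ]
deck [159.2716  204.96397] [447.4 -57.5  30. ]
deck [161.0087  121.58351] [541.6 -69.9  30. ]
deck [309.13187 124.66942] [ 537.8 -229.4   30. ]
deck [307.39478 208.04988] [ 443.1 -230.    30. ]
crate [572.67875255 -91.86564955  59.15895867] [571.99812109 -85.29360787 176.92403606] [ 571.80489612 -398.38773168   52.5285482 ]
screw [534.8 -76.8  30. ]
screw [ 531.2 -222.9   30. ]
screw [453.4 -72.9  30. ]
screw [ 450.5 -220.1   30. ]
```

```bash
python3 -m handwheel '[[[-0.8,4.2,0,0.025,0],[-0.8,4.2,4,0.025,0],[-0.8,4.2,9,0.025,0],[-0.8,4.2,14,0.025,0],[-0.8,4.2,17,0.025,0],[-0.8,4.2,18.7,0.025,0],[-0.8,4.2,18.7,0.025,0]]]'
python3 - <<'E'
from h import *
print(get_obs()["joint_pos"].round(2))
_,_,M=grab("wrist","pics/w1.png")
d=np.load("pics/w0.npz")["de"]
import pickle;M0=pickle.load(open("w0.pkl","rb"))
v,u=np.mgrid[0:220:2,0:560:2];f=210/np.tan(np.radians(M0["vertical_fov"])/2);z=d[v,u]
p=np.stack([(u-M0["cx"])/f*z,(v-M0["cy"])/f*z,z],-1).reshape(-1,3);p=p[p[:,2]>0];T=np.linalg.inv(M0["world_to_cam"]);p=p@T[:3,:3].T+T[:3,3]
for y in range(-320,40,40):
    q=p[(abs(p[:,1]-y)<20)&(p[:,2]>70)&(p[:,2]<240)]; print(y,len(q),q[:,0].min().round() if len(q) else 0,q[:,2].max().round() if len(q) else 0)
E
```

```text
time_s: 2.28
tcp_pos: [470.1, -232.5, 62.1]
tool_rot: [-3.141, 0.041, 0.002]
ft_force: [0.3, 0.8, 1.0]
finger_gap: 0.4
finger_force: 0.0
[ 0.68  0.32 -0.35  1.9   0.13  0.94 -1.33]
-320 0 0 0
-280 0 0 0
-240 0 0 0
-200 0 0 0
-160 0 0 0
-120 1049 568.0 178.0
-80 1458 562.0 182.0
-40 1806 517.0 187.0
0 213 525.0 175.0
```

View pics/w1.png

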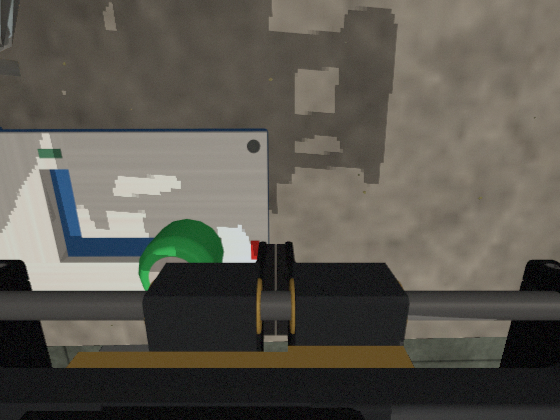

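```bash
python3 -m handwheel '[[[0,-0.8,0,0,0],[0,-1.6,0,0,0],[0,-2.4,0,0,0],[0,-3.2,0,0,0],[0,-4,0,0,0],[0,-4.8,0,0,0],[0,-5.6,0,0,0],[0,-6.4,0,0,0]]]'
python3 -m handwheel '[[[0,-0.5,0,0,0],[0,-1,0,0,0],[0,-1.5,0,0,0],[0,-2,0,0,0],[0,-2,0,0,0]]]'
python3 - <<'E'
from h import *
_,_,M=grab("wrist","pics/w2.png");_,_,M=grab("scene","pics/s2.png")
import pickle;M0=pickle.load(open("w0.pkl","rb"));d=np.load("pics/w0.npz")["de"]
v,u=np.mgrid[0:250:1,0:560:1];f=210/np.tan(np.radians(M0["vertical_fov"])/2);z=d[v,u]
p=np.stack([(u-M0["cx"])/f*z,(v-M0["cy"])/f*z,z],-1).reshape(-1,3);p=p[p[:,2]>0];T=np.linalg.inv(M0["world_to_cam"]);p=p@T[:3,:3].T+T[:3,3]
q=p[(p[:,0]<560)&(p[:,0]>440)&(p[:,2]>70)&(p[:,2]<240)&(p[:,1]>-120)&(p[:,1]<20)];print(len(q));print(q[::max(1,len(q)//15)].round())
E
```

```text
time_s: 3.32
tcp_pos: [472.3, -168.4, 62.6]
tool_rot: [3.141, -0.041, 0.0]
ft_force: [0.2, -0.4, 1.5]
finger_gap: 0.1
finger_force: 0.6
time_s: 3.95
tcp_pos: [472.8, -148.3, 62.5]
tool_rot: [-3.141, 0.04, 0.0]
ft_force: [0.2, -0.9, -0.8]
finger_gap: 0.4
finger_force: 0.0
989
[[560. -28. 157.]
 [558. -33. 157.]
 [555. -35. 157.]
 [552. -35. 154.]
 [549. -18. 144.]
 [547. -39. 151.]
 [544. -33. 155.]
 [541. -36. 156.]
 [538. -36. 154.]
 [536. -38. 156.]
 [533. -44. 148.]
 [530. -43. 152.]
 [527. -40. 153.]
 [525. -46. 150.]
 [522. -46. 150.]
 [518. -47. 151.]]
```

View pics/w2.png

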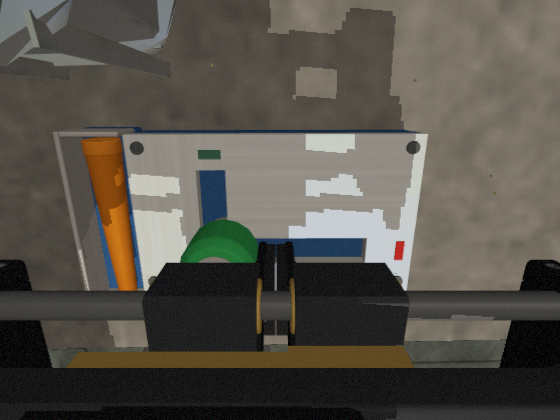

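The knob is at (220,250), close to the corner at the lower end of the second leg. A bean sticks out of the crate at about (518,-47,150) mm, so I'll yaw the tool for the second push to clear it. Next I'll measure the knob.

Run:
```python
from h import *
for n,w in (("scene","s2"),("scene","scene0")):
    im=np.load(f"pics/{w}.npz")["im"]; hsv=cv2.cvtColor(im,cv2.COLOR_RGB2HSV)
    m=cv2.inRange(hsv,(50,90,40),(85,255,255)); m[:100]=0; k,l,s,c=cv2.connectedComponentsWithStats(m)
    for i in range(1,k):
        if s[i,4]>12: print(w,s[i],c[i].round(1),onz("scene",*c[i],50).round(1))
im=np.load("pics/w2.npz")["im"];hsv=cv2.cvtColor(im,cv2.COLOR_RGB2HSV);m=cv2.inRange(hsv,(50,90,30),(85,255,255))
M=camera_model("wrist")
for v in (235,240,250,257):
    u=np.flatnonzero(m[v]);print(v,u.min(),u.max(),onz("wrist",u.min(),v,62,M).round(1),onz("wrist",u.max(),v,62,M).round(1))
# slot leg2 edges
b=cv2.inRange(hsv,(98,100,30),(125,255,200))
for v in(180,195,210):
    u=np.flatnonzero(b[v,185:240])+185;print("leg2",v,onz("wrist",u.min(),v,30,M).round(1),onz("wrist",u.max(),v,30,M).round(1))
for u,v in((137,148),(413,147)):print("screw",onz("wrist",u,v,30,M).round(1))
u=np.array([209,154]);print("mark",onz("wrist",*u,30,M).round(1)); print("finger tip edges",onz("wrist",258,255,42,M).round(1),onz("wrist",294,255,42,M).round(1))
```

```text
s2 [319 203  12  12  80] [324.4 209.8] [ 468.6 -108.6   50. ]
scene0 [329 193  11  12  90] [333.7 199.3] [ 468.9 -172.3   50. ]
235 195 252 [ 497.2 -111.9   62. ] [ 496.6 -138.6   62. ]
240 191 256 [ 494.8 -109.7   62. ] [ 494.  -140.3   62. ]
250 186 257 [ 489.6 -106.8   62. ] [ 488.8 -140.6   62. ]
257 181 256 [ 486. -104.   62.] [ 485.1 -140.    62. ]
leg2 180 [ 516.2 -108.9   30. ] [ 515.8 -122.    30. ]
leg2 195 [ 507.7 -108.6   30. ] [ 507.3 -121.9   30. ]
leg2 210 [ 498.9 -108.3   30. ] [ 498.6 -121.3   30. ]
screw [534.4 -77.2  30. ]
screw [ 531.1 -223.1   30. ]
mark [ 530.2 -115.1   30. ]
finger tip edges [ 476.2 -139.5   42. ] [ 475.7 -159.2   42. ]
```

```bash
python3 -m handwheel '[[[0,-0.2,0,0,0],[0,-0.4,0,0,0],[0,-0.4,0,0,0]]]'; python3 -m handwheel '[[[0,-0.15,0,0,0],[0,-0.15,0,0,0]]]';python3 -m handwheel '[[[0,-0.15,0,0,0],[0,-0.15,0,0,0]]]'
```

```text
time_s: 4.42
tcp_pos: [472.9, -144.7, 62.5]
tool_rot: [-3.141, 0.041, -0.0]
ft_force: [0.1, -0.1, 0.6]
finger_gap: 0.2
finger_force: 0.0
time_s: 4.68
tcp_pos: [473.0, -143.3, 62.6]
tool_rot: [3.141, -0.041, 0.0]
ft_force: [-0.2, 0.1, -0.4]
finger_gap: 0.4
finger_force: 0.1
time_s: 4.92
tcp_pos: [473.0, -141.8, 62.6]
tool_rot: [-3.141, 0.041, -0.0]
ft_force: [-1.2, -0.3, 1.2]
finger_gap: 0.8
finger_force: 0.1
```

```bash
python3 -m handwheel '[[[0,-0.1,0,0,0],[0,-0.1,0,0,0]]]'; python3 -m handwheel '[[[0,-0.1,0,0,0],[0,-0.1,0,0,0]]]'
python3 - <<'E'
from h import *
grab("wrist","pics/w3.png");M=camera_model("wrist");grab("scene","pics/s3.png")
im=np.load("pics/w3.npz")["im"];hsv=cv2.cvtColor(im,cv2.COLOR_RGB2HSV);m=cv2.inRange(hsv,(50,90,30),(85,255,255))
for v in (240,250,257):
    u=np.flatnonzero(m[v]);print(v,u.min(),u.max(),onz("wrist",u.min(),v,62,M).round(1),onz("wrist",u.max(),v,62,M).round(1))
im=np.load(f"pics/s3.npz")["im"]; hsv=cv2.cvtColor(im,cv2.COLOR_RGB2HSV)
m=cv2.inRange(hsv,(50,90,40),(85,255,255)); m[:100]=0; k,l,s,c=cv2.connectedComponentsWithStats(m)
for i in range(1,k):
    if s[i,4]>12: print(s[i],c[i].round(1),onz("scene",*c[i],50).round(1))
E
```

```text
time_s: 5.18
tcp_pos: [473.1, -140.8, 62.6]
tool_rot: [3.141, -0.041, 0.0]
ft_force: [0.2, -1.0, -0.3]
finger_gap: 0.5
finger_force: 0.2
time_s: 5.42
tcp_pos: [473.0, -140.1, 62.6]
tool_rot: [3.141, -0.041, 0.0]
ft_force: [-0.1, -1.6, 0.3]
finger_gap: 0.7
finger_force: 0.8
240 193 256 [ 495.  -101.9   62. ] [ 494.2 -131.6   62. ]
250 187 257 [489.9 -98.5  62. ] [ 489.  -131.9   62. ]
257 183 256 [486.3 -96.2  62. ] [ 485.3 -131.2   62. ]
[318 204  11  12  79] [323.4 211.2] [ 468.  -100.8   50. ]
```

View pics/w3.png

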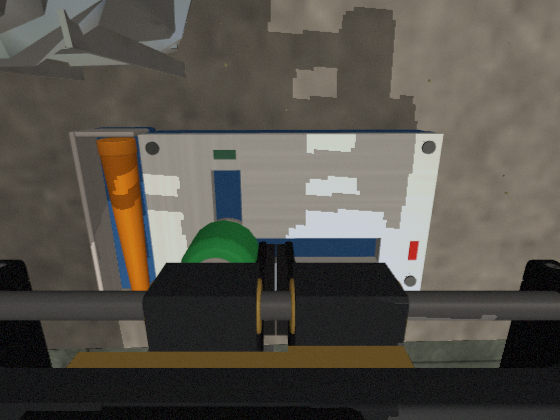

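The knob, about (220,250), is at the corner and against the overrun stop. I'll back off and come round to its near side with the tool yawed.

```bash
python3 -m handwheel '[[[0,1.6,0,0,0],[0,3.2,0,0,0],[-2.5,3.2,-0.4,-0.1,0],[-4.4,3.2,-0.4,-0.25,0],[-4.4,3.2,-0.4,-0.375,0],[-4.4,0,-0.4,-0.375,0],[-4.4,-3.2,-0.4,-0.375,0],[-4.4,-3.2,-0.4,-0.375,0]]]'
python3 - <<'E'
from h import *
grab("wrist","pics/w4.png");M=camera_model("wrist");import pickle; pickle.dump(M,open("w4.pkl","wb"))
o=get_obs();print(o["tcp_pos"],o["joint_pos"].round(2))
E
```

```text
time_s: 6.52
tcp_pos: [430.1, -105.7, 66.7]
tool_rot: [-3.093, -0.549, -0.0]
ft_force: [-1.0, -0.7, 0.3]
finger_gap: 0.5
finger_force: 0.0
[ 430.03654884 -107.0993436    66.6272533 ] [ 0.61  0.16 -0.49  2.09  0.1   0.91 -1.16]
```

View pics/w4.png

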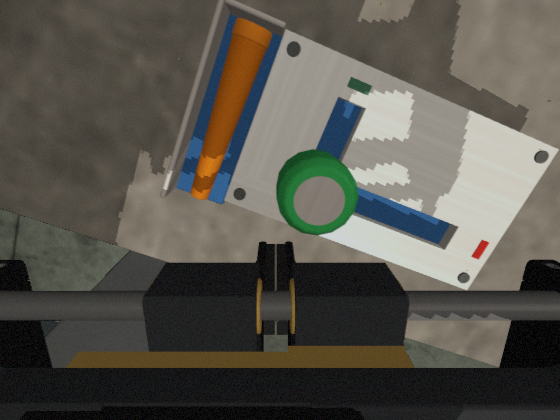

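The knob cap is at (319,198), at the corner, with the second leg running up to (350,100) beside the green mark. Now I'll push along the feeder's +x.

```bash
python3 - <<'E'
from h import *
import pickle;M=pickle.load(open("w4.pkl","rb"));im=np.load("pics/w4.npz")["im"]
print("cap",onz("wrist",319,198,62,M).round(1),"mark",onz("wrist",359,86,30,M).round(1),"leg end",onz("wrist",350,100,30,M).round(1))
E
python3 -m handwheel '[[[0.5,0.2,0,0,0],[1,0.4,0,0,0],[1.5,0.6,0,0,0],[2,0.8,0,0,0],[2.5,1,0,0,0],[3,1.2,0,0,0],[3.4,1.35,0,0,0],[3.4,1.35,0,0,0]]]'
python3 -m handwheel '[[[0.3,0.12,0,0,0],[0.6,0.24,0,0,0],[0.9,0.36,0,0,0],[0.9,0.36,0,0,0]]]'
python3 - <<'E'
from h import *
grab("wrist","pics/w5.png");M=camera_model("wrist");import pickle; pickle.dump(M,open("w5.pkl","wb"))
E
```

```text
cap [ 474.9 -112.3   62. ] mark [ 529.9 -116.2   30. ] leg end [ 522.1 -114.7   30. ]
time_s: 7.58
tcp_pos: [466.9, -107.7, 66.6]
tool_rot: [-3.094, -0.546, -0.001]
ft_force: [-0.3, 0.5, -0.3]
finger_gap: 0.1
finger_force: 0.0
time_s: 8.07
tcp_pos: [476.5, -108.1, 66.6]
tool_rot: [3.094, 0.545, 0.001]
ft_force: [0.1, 0.6, -0.3]
finger_gap: 0.7
finger_force: 0.0
```

View pics/w5.png

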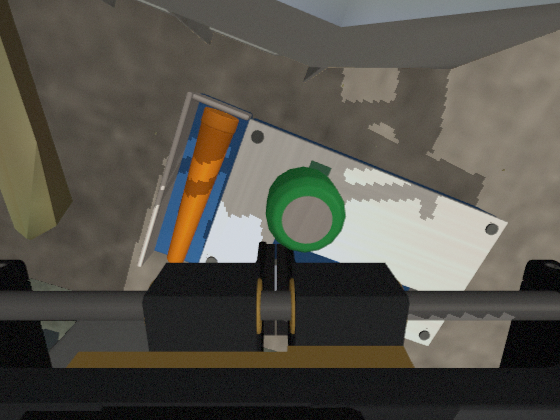

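```bash
python3 - <<'E'
from h import *
import pickle;M=pickle.load(open("w5.pkl","rb"))
print("cap",onz("wrist",307,218,62,M).round(1),"screws",onz("wrist",257,136,30,M).round(1),onz("wrist",491,229,30,M).round(1),"mark",onz("wrist",320,168,30,M).round(1))
E
python3 -m handwheel '[[[0.2,0.08,0,0,0],[0.4,0.16,0,0,0],[0.4,0.16,0,0,0]]]'
python3 -m handwheel '[[[0.1,0.04,0,0,0],[0.1,0.04,0,0,0]]]'
python3 -m handwheel '[[[0.1,0.04,0,0,0],[0.1,0.04,0,0,0]]]'
```

```text
cap [ 510.2 -111.7   62. ] screws [534.6 -76.4  30. ] [ 530.8 -222.5   30. ] mark [ 530.1 -114.7   30. ]
time_s: 8.5
tcp_pos: [480.7, -108.3, 66.6]
tool_rot: [3.094, 0.545, 0.0]
ft_force: [0.4, -0.6, 0.9]
finger_gap: 0.5
finger_force: 0.1
time_s: 8.75
tcp_pos: [481.6, -108.3, 66.6]
tool_rot: [3.094, 0.545, 0.0]
ft_force: [-0.6, -1.1, -0.1]
finger_gap: 0.5
finger_force: 0.4
time_s: 9.0
tcp_pos: [482.7, -108.3, 66.6]
tool_rot: [3.094, 0.545, 0.0]
ft_force: [0.4, 0.1, -0.5]
finger_gap: 0.3
finger_force: 0.4
```

```bash
python3 -m handwheel '[[[0.1,0.04,0,0,0],[0.1,0.04,0,0,0]]]'
python3 -m handwheel '[[[0.1,0.04,0,0,0],[0.1,0.04,0,0,0]]]'
python3 - <<'E'
from h import *
grab("wrist","pics/w6.png");M=camera_model("wrist");import pickle; pickle.dump(M,open("w6.pkl","wb"))
for n in("w5","w6"):
    M=pickle.load(open(n+".pkl","rb"));im=np.load(f"pics/{n}.npz")["im"];hsv=cv2.cvtColor(im,cv2.COLOR_RGB2HSV)
    m=cv2.inRange(hsv,(50,90,30),(85,255,255));m=cv2.morphologyEx(m,cv2.MORPH_OPEN,np.ones((5,5)))
    # cap = hole of green drum
    c,h=cv2.findContours(m,cv2.RETR_CCOMP,cv2.CHAIN_APPROX_NONE)
    for i,q in enumerate(c):
        if cv2.contourArea(q)>300: mo=cv2.moments(q);p=(mo['m10']/mo['m00'],mo['m01']/mo['m00']);print(n,h[0,i,3],p,cv2.contourArea(q),cv2.boundingRect(q),onz("wrist",*p,62,M).round(1))
E
```

```text
time_s: 9.25
tcp_pos: [483.5, -108.4, 66.4]
tool_rot: [-3.094, -0.545, 0.001]
ft_force: [-2.2, -0.2, 1.1]
finger_gap: 0.4
finger_force: 1.4
time_s: 9.5
tcp_pos: [483.9, -108.5, 66.2]
tool_rot: [-3.094, -0.545, 0.003]
ft_force: [-6.0, 0.1, 2.5]
finger_gap: -0.0
finger_force: 3.0
w5 -1 (304.46397895470824, 208.61139108110677) 5258.5 (266, 162, 79, 90) [ 514.2 -108.9   62. ]
w5 0 (306.7146707091123, 219.39161192521476) 1979.0 (281, 195, 53, 50) [ 509.5 -111.9   62. ]
w6 -1 (303.27811342818165, 210.73208601312282) 5131.0 (265, 168, 79, 85) [ 520.5 -109.1   62. ]
w6 0 (305.81748028854213, 220.4121791645697) 1987.0 (280, 196, 53, 50) [ 516.4 -112.    62. ]
```

The force rose to 6 N with the knob at x≈516, so it's on the home stop. I'll back off, lift and check.

```bash
python3 -m handwheel '[[[-0.5,-0.2,0,0,0],[-1.5,-0.6,0,0,0],[-3,-1.2,0,0,0],[-4,-1.6,-2,0,0],[-4,-1.6,-7,0,0],[-4,-1.6,-12,0,0],[-4,-1.6,-15,0,0],[-4,-1.6,-15,0,0]]]'
python3 - <<'E'
from h import *
im,de,M=grab("wrist","pics/w7.png");hsv=cv2.cvtColor(im,cv2.COLOR_RGB2HSV)
m=cv2.inRange(hsv,(50,90,30),(85,255,255))
c,h=cv2.findContours(m,cv2.RETR_CCOMP,cv2.CHAIN_APPROX_NONE)
for i,q in enumerate(c):
    if cv2.contourArea(q)>60: mo=cv2.moments(q);p=(mo['m10']/mo['m00'],mo['m01']/mo['m00']);print(h[0,i,3],p,cv2.contourArea(q),onz("wrist",*p,62,M).round(1))
E
```

```text
time_s: 10.55
tcp_pos: [442.7, -107.3, 218.9]
tool_rot: [3.091, 0.544, 0.007]
ft_force: [-0.3, 0.0, 0.3]
finger_gap: 0.7
finger_force: 0.0
-1 (306.67761854829314, 120.32610975183502) 1430.5 [ 515.9 -110.5   62. ]
3 (307.9124967924044, 121.22889402104181) 649.5 [ 515.6 -111.9   62. ]
```

View pics/w7.png

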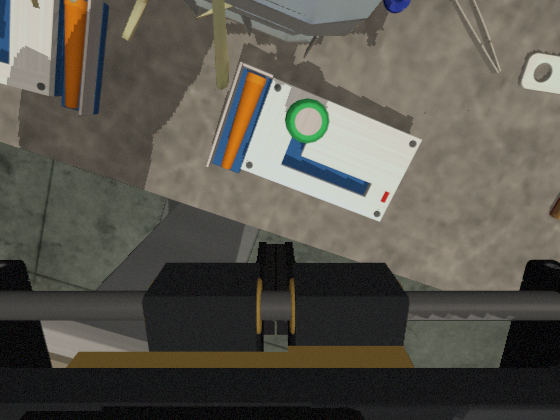

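The knob at (307,121) covers the home end of the slot by the green mark, and the gripper is clear. It measured x≈515.6, y≈-112, about 41–42 mm from the corner, so it's fully home.

```bash
python3 -c "from cell import job_done;print(job_done())"
```

```text
the job is handed in; nothing more can be done
None
```

The green knob is pushed round the corner and fully home beside the green mark, released with the gripper clear; I never went near the black-knob feeder or touched the other things, and the job is handed in at about 10.6 s.

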